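Hover the clamp saddle over the tube mould

ROBOT

A 6-joint arm with a two-finger parallel gripper is mounted at the origin on the work surface. World frame = base frame: x ahead of the robot, y to its left, z up, the work surface at z = 0. Lengths are in m, angles in degrees, forces in N, time in s.
With the tool pointing down it reaches from about 0.3 to 0.75 m from the base axis. Payload 8.5 kg.
Tool frame: the origin (TCP) lies midway between the tips of the shut fingers; the grasp point (between the pads) lies 19 mm behind it; z points along the fingers, y is the line along which they close (so a half turn about z gives the same grasp; the last joint's range is limited). The gripper opens to 85 mm and grips with 20 to 120 N. Pads are 22 mm wide; open, the fingers measure 114 mm over their backs; the gripper's body (76 mm by 85 mm) begins 54 mm behind the grasp point. The pads swing forward as they close: fully open they stand 13 mm farther back than shut.
Start: joints at [-75.361, 21.807, 74.336, -0, 83.858, -12.336], TCP at [0.249, -0.49, 0.231] pointing down, gripper open.
Joint ranges: [-178.18, 178.18], [-50.72, 133.34], [12.68, 142.11], [-81.47, 261.47], [9.98, 163.14], [-165.26, 165.26]. Speed limits (degrees/s): [136.94, 136.94, 180, 180, 180, 180].

INTERFACE

Orientations are given as a 3x3 rotation matrix whose columns are the frame's x, y, z axes.
In Python, from rig import env gives the robot as it stands. The module is installed in compiled form; this text tells all that it offers.
- The arm moves only by the tool jog_arm, never from a script. Its argument "targets" is a list of rows, each a list of 6 numbers: the shift along the tool's x, y, z in cm, then the turn, a rotation vector about the tool's x, y, z in degrees. A call has 1 to 8 rows; each row is the pose to reach, as a shift and turn from the pose commanded when the call began, along the tool's axes at that moment; what a row does not reach only later rows make up. A row lasts 1/12 s, in which the tool goes at most 41.7 mm and 7.16 degrees, less where a joint would pass 70% of its speed; a pose out of reach is approached as far as the arm can. A call with a gripper value outside its range is refused whole. "hand" is the opening, from 0 (shut) to 1 (fully open), set as the call begins (left out, the last holds). The fingers move at their own pace and stop on an object; "newtons" is the grip in N (left out, the last holds). Time passes only in rows, so rows that repeat a pose let the fingers close. It gives the time, the measured TCP pose, the force, the opening and the grip force at its end, in the units of the state.
- env.observe(): the state, without advancing time (a new reading comes with each control period).
- env.get_image(name): name is "side" or "top" or "wrist"; returns a dict with "frame" (420x560x3 uint8, red, green, blue), "depth" (420x560 float32, m along the optical axis (not along the pixel's ray), 0 where there is no reading), "fovy" (degrees; the focal length in pixels is half the picture's height over the tangent of half this angle, whatever the lens; pixels are square), "cx", "cy" (the principal point, pixels), "cam_to_world" (4x4, takes a point from camera to world coordinates). Camera axes: x right, y down, z forward; pixel columns grow to the right and rows downward; lengths in m; the calibration is good to about 2 mm. A picture is of the moment at which its call begins.
- env.close_job(): hands the job in; it is judged then, once.
Trained networks look in the newest picture that a camera, given by its name, has taken for a name from the list of things; names that differ only in an ending like _2 or _b are one class to them, and where a whole thing is asked for, a point or a joint stands for the part that bears it (a point fixed in the world has none). Each returns a list of dicts, best first, with "score" (0 to 1); they miss things now and then, are a little off and sometimes report something else, mostly with a low value. They report only what shows in the picture. A call takes as long as a camera call.
- env.regions_of(camera, target): "pixels" (420x560 bool, what is visible of it) and "point" ([row, column] in pixels, amid what is visible of it).
The state is a dict: "time_s": time; "q": joint angles; "qvel": joint speeds; "joint_efforts": joint torques, N m; "position": TCP position; "tool_rot": TCP orientation; "ft_force": force on the tool from outside, world axes, zero at the start; "wrist_torque": the same for the moment, N m; "grip_width": finger opening in m; "gripper_force": force on a finger pad.
Only numpy, scipy, OpenCV 4.12 (cv2) and the standard library are available. Lean on these libraries where they do the work, as an engineer would, in place of code of your own. Each camera call takes 0.05 s, during which the arm holds its last target. There are 200 camera calls.

TASK

Lay the standing aluminium tube mould on its side in the green V cradle, its middle over the cradle, and let go of it; then pick up the steel clamp saddle by its walnut handle, lift it over the row of mould pins on the magnetic strip, and stop with it hovering over the middle of the tube, level and its length in line with the tube, about 15 mm clear above it, so that I can slip a gasket in between. Finish while still holding it there without touching tube or cradle: do not put it down or let go. Do not touch the strip or its pins on the way, and leave the pot, sinkers, cutter and scoop where they are.

Things in the scene. Friction and masses are not known exactly. Their poses are not given: they have to be found in the camera images.
- tube: Tube mould: plain aluminium cylinder, 40 mm diameter, 150 mm long, closed ends, about 0.3 kg, with a flush red band round its middle. Starts standing upright on the bench, loose. Origin at the centre of the end it stands on; z along its axis to the other end. Both ends are alike.
- tube_mid (a point): Centre of the tube: on its axis, 75 mm from either end (inside the red band).
- cradle: Green steel cradle fixed to the bench: base plate 70 x 76 x 12 mm with two upright V plates 8 mm thick, centred at x = 20 and -20 mm. Their 90 degree V's open upwards, in line along x; V bottom 15 mm above the bench, V tops 39 mm high, 48 mm apart (62 mm overall). No end stops. Origin at bench height under its centre; x along the V (the lying tube's direction, either way round), z up.
- cradle_seat (a point): Where the middle of the lying tube belongs: on the axis of a tube lying in the V's, midway between the V plates, 43.3 mm above the bench (tube's top then at 63.3 mm). Axes as the cradle's.
- saddle: Loose clamp saddle, 0.25 kg: steel plate 56 (x) by 60 (y) by 8 mm on two lips 8 mm deep, 5 mm thick, along its x edges (50 mm between them); it belongs with x along the tube, either way round. Walnut handle block on top: 46 (x) by 18 mm (y), 16 to 56 mm above the origin. Origin: centre of the underside, level with the lips' lower edges; z up. Clearance is from here to the tube's top.
- saddle_grip (a point): Centre of the saddle's walnut handle where fingers close across its 18 mm width (along the saddle's y): 42 mm above the saddle's origin, 14 mm below the handle's top. Axes as the saddle's.
- pin_rail: Magnetic strip fixed on the bench between the saddle and the cradle: grey bar 340 mm long (x), 32 mm wide (y), 25 mm high, with nine upright steel pins 9 mm thick along its length, tops 73 to 85 mm above the bench. Origin at bench height under its centre; x along the row, z up. Must not be touched.
- pot: Brass melting pot, smooth and bellied, 92 mm diameter, 62 mm high, loose bystander. Origin at the centre of its underside.
- sinker0: Flat oval grey sinker 50 x 26 x 10 mm, loose bystander. Origin at the centre of its underside; x along its length.
- sinker1: A second sinker, the same.
- sinker2: A third sinker, the same.
- cutter: Sprue cutter, pliers with two walnut handles and steel jaws, 170 x 72 mm, 16 mm high, lying flat, loose bystander. Origin near its pivot at bench height; jaws to x.
- scoop: Blue powder-coated tin scoop, 180 x 60 mm, 34 mm high, lying flat, loose bystander. Origin at bench height; its handle points to -x.

How it is judged (in metres and radians):
On the way, in this order (a step that is already met when the one before it is completed fails the run):
1. the tube lies in both V's of the cradle, its middle within 25 mm of the cradle's middle, released and still (angle between tube's own z axis and vertical between 1.47 and 1.67 rad and x of tube_mid in the frame of cradle between -0.025 and 0.025 m and y of tube_mid in the frame of cradle between -0.006 and 0.006 m and z of tube_mid in the frame of cradle between 0.037 and 0.05 m and angle between the z axis of tube and the x axis of cradle, either way round below 0.12 rad and contact force between the fingers and tube below 0.3 N and linear speed of tube below 0.03 m/s and contact force between tube and cradle above 0.5 N), for 0.2 s.
2. the saddle is carried over the row of pins, above their tops (x of saddle in the frame of pin_rail between -0.18 and 0.18 m and y of saddle in the frame of pin_rail between -0.03 and 0.03 m and z of saddle in the frame of pin_rail above 0.085 m), for 0.02 s.
At the end, for the whole second after the job is handed in: Tube at rest in the V's, middle within 25 mm of the cradle's, not touched by fingers. Saddle held still: underside 4-30 mm above tube top, centre within 12 mm of tube middle, x within 0.16 rad of tube axis, level within 0.14 rad, touching neither tube nor cradle (all of step 1 and height (world z) of saddle between 0.0673 and 0.0933 m and horizontal distance between saddle and tube_mid below 0.012 m and angle between the x axis of saddle and the z axis of tube, either way round below 0.16 rad and angle between saddle's own z axis and vertical below 0.14 rad and contact force between the fingers and saddle above 2 N and contact force between saddle and tube below 0.1 N and contact force between saddle and cradle below 0.1 N and linear speed of saddle below 0.02 m/s and angular speed of saddle below 0.15 rad/s); the arm keeps its last pose, push and grip.
It fails at once if the strip or its pins are touched by the robot, saddle or tube (contact force between any of the arm, the fingers, saddle, tube and pin_rail above 1 N).
It fails at once if a bystander is shifted more than 25 mm (distance of any of pot, sinker0, sinker1, sinker2, cutter, scoop from where it was at the start of the episode above 0.025 m).
It also fails if it takes over 58 s, if anything falls off the work surface, if the arm or the gripper's body presses on something with over 40 N, if the wrist force passes 120 N, or if a joint passes its speed limit or range.

## Working session

There is one attempt and no reset: what is moved stays moved. The work goes in short steps, Python scripts to look and compute and a tool call to move; the robot and the scene stay as the last step left them, time stands still between calls to the robot, and variables do not carry over. Pictures are saved under pics/ and viewed, at most 10 in all, crops included, and the job is handed in when it is done.

Besides the shell and the picture viewer there is one more tool, called in YAML: its name, and indented under it one key for each argument. jog_arm: Moves the arm, as the interface text tells. Its arguments: {"type":"object","properties":{"targets":{"type":"array","items":{"type":"array","items":{"type":"number"}}},"hand":{"type":"number"},"newtons":{"type":"number"}},"required":["targets"]}

```bash
mkdir -p pics; cat > h.py <<'E'
import numpy as np, cv2
from rig import env
def K(im):
    return im["frame"].shape[0]/2/np.tan(np.radians(im["fovy"])/2)
def cloud(im,mask=None):
    d=im["depth"]; f=K(im); r,c=np.nonzero((d>0)&(mask if mask is not None else True))
    z=d[r,c]; p=np.c_[(c-im["cx"])/f*z,(r-im["cy"])/f*z,z]
    T=np.array(im["cam_to_world"]); return p@T[:3,:3].T+T[:3,3]
def save(im,n): cv2.imwrite("pics/"+n,im["frame"][:,:,::-1])
E
python3 - <<'E'
from h import *
np.set_printoptions(precision=3,suppress=True)
s=env.observe(); print(s["time_s"],s["position"],s["tool_rot"])
ims={}
for cam in("top","side"):
    im=env.get_image(cam); ims[cam]=im; save(im,cam+"0.png")
    print(cam,np.array(im["cam_to_world"])[:3])
    for n in("tube","cradle","saddle","saddle_grip","pin_rail","pot","sinker0","cutter","scoop"):
        for r in env.regions_of(cam,n)[:3]:
            if r["score"]<.3: continue
            p=cloud(im,r["pixels"])
            if len(p)<10: continue
            print(n,round(r["score"],2),r["point"],len(p),"med",np.median(p,0),"lo",np.percentile(p,3,0),"hi",np.percentile(p,97,0))
print(env.observe()["time_s"])
cv2.imwrite("pics/both.png",cv2.resize(np.hstack([ims[c]["frame"] for c in ims])[:,:,::-1],(800,300)))
E
```

```text
0.0 [ 0.249 -0.49   0.231] [[ 0.891  0.454 -0.   ]
 [ 0.454 -0.891  0.001]
 [ 0.    -0.001 -1.   ]]
top [[-0.013 -0.998  0.063  0.524]
 [-1.     0.014  0.013 -0.074]
 [-0.014 -0.063 -0.998  1.29 ]]
tube 0.73 [271.5, 128.4] 534 med [0.484 0.299 0.13 ] lo [0.467 0.293 0.011] hi [0.501 0.324 0.154]
cradle 0.93 [262.2, 222.5] 922 med [0.493 0.111 0.013] lo [0.459 0.075 0.004] hi [0.528 0.147 0.037]
saddle 0.85 [204.0, 386.0] 583 med [ 0.628 -0.29   0.018] lo [ 0.597 -0.322  0.011] hi [ 0.659 -0.261  0.059]
saddle_grip 0.66 [204.9, 387.9] 602 med [ 0.629 -0.29   0.018] lo [ 0.599 -0.324  0.002] hi [ 0.66  -0.261  0.059]
pin_rail 0.66 [242.6, 308.9] 1842 med [ 0.537 -0.093  0.024] lo [ 0.381 -0.115  0.018] hi [ 0.697 -0.071  0.079]
pot 0.57 [281.9, 381.0] 1216 med [ 0.442 -0.272  0.011] lo [ 0.406 -0.308  0.002] hi [ 0.484 -0.227  0.064]
sinker0 0.62 [262.7, 223.2] 943 med [0.493 0.111 0.013] lo [0.457 0.075 0.001] hi [0.528 0.146 0.037]
sinker0 0.6 [146.4, 202.4] 205 med [0.772 0.164 0.01 ] lo [0.75 0.15 0.  ] hi [0.795 0.179 0.015]
sinker0 0.51 [135.8, 237.5] 162 med [0.798 0.077 0.01 ] 
[... 1149 characters left out ...]
  -0.1    0.023] lo [ 0.383 -0.12   0.001] hi [ 0.697 -0.017  0.075]
pot 0.75 [161.8, 222.2] 460 med [0.482 0.299 0.083] lo [0.465 0.29  0.002] hi [0.503 0.487 0.152]
sinker0 0.42 [213.1, 333.0] 85 med [ 0.795 -0.032  0.01 ] lo [ 0.774 -0.041  0.002] hi [ 0.817 -0.014  0.013]
sinker0 0.4 [196.9, 324.9] 69 med [0.796 0.072 0.009] lo [0.779 0.055 0.   ] hi [0.813 0.099 0.013]
sinker0 0.4 [185.7, 313.2] 69 med [0.773 0.158 0.009] lo [0.753 0.148 0.002] hi [0.796 0.178 0.013]
cutter 0.78 [324.6, 251.2] 1092 med [ 0.446 -0.464  0.014] lo [ 0.376 -0.513  0.001] hi [ 0.53  -0.447  0.018]
scoop 0.46 [261.1, 309.5] 585 med [ 0.624 -0.303  0.02 ] lo [ 0.596 -0.329  0.   ] hi [ 0.664 -0.243  0.057]
1.0
```

View pics/top0.png

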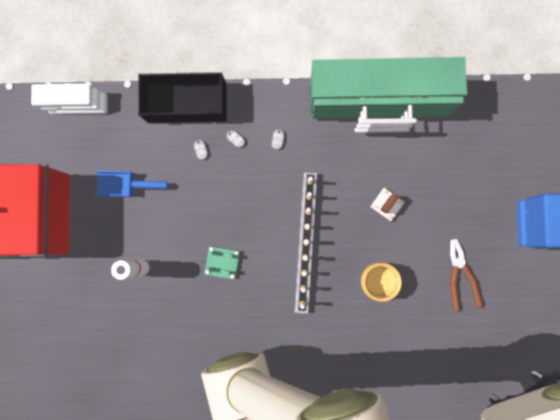

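View pics/side0.png

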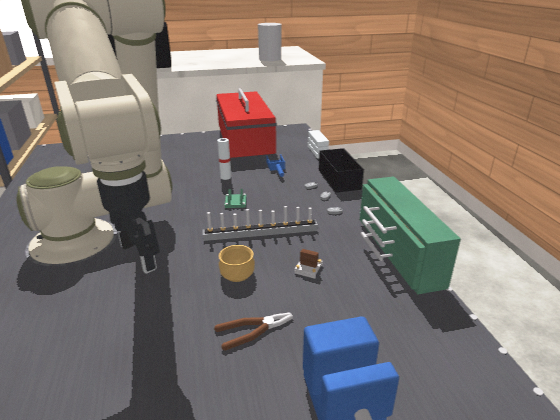

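Top view: tube standing at (271,128), cradle (262,222), strip (242,309) and saddle (204,387). The side view agrees. The network heights match the text. Next I'll bring the wrist camera over the cradle for its orientation.

```bash
cat >> h.py <<'E'
from scipy.spatial.transform import Rotation as Ro
def go(p,R=None):
    s=env.observe(); T=np.array(s["tool_rot"]); R=T if R is None else R
    d=T.T@(np.array(p)-s["position"])*100; w=Ro.from_matrix(T.T@R).as_rotvec(degrees=True)
    print("t",round(s["time_s"],2),"from",np.round(s["position"],4),"ROW",np.round(np.r_[d,w],2),"|d|",np.linalg.norm(d).round(1),"|w|",np.linalg.norm(w).round(1))
def down(yaw):
    """tool down, tool x at azimuth yaw (deg)"""
    c,s=np.cos(np.radians(yaw)),np.sin(np.radians(yaw)); return np.array([[c,s,0],[s,-c,0],[0,0,-1.]])
E
python3 - <<'E'
from h import *
go([.42,.1,.36],down(0)); print(env.observe()["q"])
E
```

```text
t 1.0 from [ 0.2495 -0.4901  0.2313] ROW [ 41.96 -44.86 -12.87  -0.    -0.    26.97] |d| 62.8 |w| 27.0
[-7.53610086e+01  2.18069116e+01  7.43348941e+01  3.98070294e-05
  8.38594222e+01 -1.23330932e+01]
```

jog_arm:
  targets:
    - [0, 0, -5, 0, 0, 0]
    - [21, -22.5, -13, 0, 0, 0]
    - [21, -22.5, -13, 0, 0, 0]
    - [21, -22.5, -13, 0, 0, 0]
    - [21, -22.5, -13, 0, 0, 0]
    - [21, -22.5, -13, 0, 0, 0]
    - [21, -22.5, -13, 0, 0, 0]
    - [21, -22.5, -13, 0, 0, 0]
  hand: 1

```text
time_s: 1.67
position: [0.3269, -0.2188, 0.3541]
tool_rot: [[0.891, 0.453, 0.0], [0.453, -0.891, -0.0], [0.0, 0.0, -1.0]]
ft_force: [0.9, -0.5, 0.8]
grip_width: 0.0855
gripper_force: 0.0
```

jog_arm:
  targets:
    - [21, -22.5, 0, 0, 0, 27]
    - [21, -22.5, 0, 0, 0, 27]
    - [21, -22.5, 0, 0, 0, 27]
    - [21, -22.5, 0, 0, 0, 27]
    - [21, -22.5, 0, 0, 0, 27]
    - [21, -22.5, 0, 0, 0, 27]
    - [21, -22.5, 0, 0, 0, 27]
    - [21, -22.5, 0, 0, 0, 27]

```text
time_s: 2.33
position: [0.4101, 0.0704, 0.3537]
tool_rot: [[1.0, -0.001, 0.001], [-0.001, -1.0, -0.0], [0.001, 0.0, -1.0]]
ft_force: [0.9, -1.9, 1.0]
grip_width: 0.0854
gripper_force: 0.0
```

```bash
python3 - <<'E'
from h import *
np.set_printoptions(precision=4,suppress=True)
s=env.observe(); print(s["time_s"],s["position"],s["tool_rot"],s["q"])
im=env.get_image("wrist"); save(im,"w1.png"); print(np.array(im["cam_to_world"])[:3])
for n in("tube","cradle"):
    for r in env.regions_of("wrist",n)[:2]:
        p=cloud(im,r["pixels"]); print(n,r["score"],r["point"],len(p),np.median(p,0),np.percentile(p,2,0),np.percentile(p,98,0))
        if n=="cradle" and r["score"]>.5:
            for lo,hi in((.008,.016),(.03,.045)):
                q=p[(p[:,2]>lo)&(p[:,2]<hi)]; print(lo,len(q),cv2.minAreaRect((q[:,:2]*1000).astype(np.float32)))
np.savez("w1.npz",c=cloud(im))
E
```

```text
2.3333 [0.4101 0.0704 0.3537] [[ 1.     -0.0006  0.0008]
 [-0.0006 -1.     -0.0002]
 [ 0.0008  0.0002 -1.    ]] [-6.6614  3.9955 78.2388 -0.0031 97.7168 83.3703]
[[-0.0007 -0.9456 -0.3253  0.4947]
 [-1.      0.0005  0.0009  0.07  ]
 [-0.0007  0.3253 -0.9456  0.4972]]
tube 0.93 [114.8, 92.0] 2591 [0.4862 0.2997 0.1293] [0.468  0.2939 0.0122] [0.5037 0.3279 0.1524]
cradle 0.91 [107.3, 255.2] 2231 [0.4961 0.113  0.0131] [0.4609 0.0759 0.0107] [0.5297 0.1504 0.0383]
0.008 1719 ((495.0094299316406, 113.45120239257812), (76.00968170166016, 70.12068939208984), 79.52899169921875)
0.03 259 ((495.00244140625, 113.24250030517578), (61.87273025512695, 47.878692626953125), 79.6361083984375)
```

View pics/w1.png

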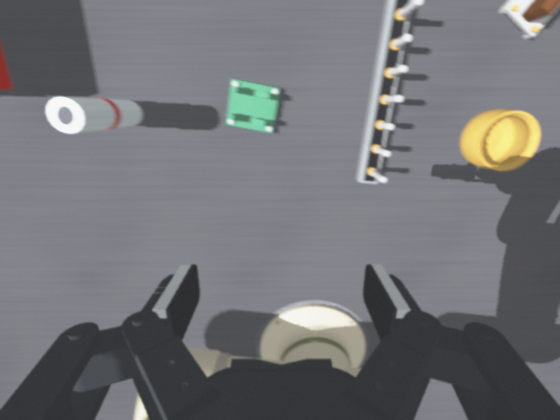

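```bash
python3 - <<'E'
from h import *
c=np.load("w1.npz")["c"]
q=c[(c[:,2]>.146)&(c[:,2]<.158)&(abs(c[:,0]-.486)<.03)&(abs(c[:,1]-.305)<.04)]
print(len(q),np.median(q,0),cv2.minEnclosingCircle((q[:,:2]*1000).astype(np.float32)))
for q1 in(-10,10,25):
  for F in(100,125):
    for az in(40,60,80):
      for sg in(1,-1):
        a,t=np.radians(az),np.radians(20)
        z=np.array([np.cos(t)*np.cos(a),np.cos(t)*np.sin(a),-np.sin(t)])
        y=np.cross(z,[0,0,1.]);y/=np.linalg.norm(y);y*=-sg   # sg 1 -> x down-ish
        R=np.c_[np.cross(y,z),y,z]
        M=Ro.from_euler("ZY",[q1,F],degrees=True).as_matrix().T@R
        e=Ro.from_matrix(M).as_euler("ZYZ",degrees=True); print(q1,F,az,"xz",R[2,0].round(2),(e-[0,0,90]).round(0))
E
```

```text
1048 [0.48618919 0.31183199 0.15098785] ((485.6821594238281, 313.5373229980469), 20.255556106567383)
-10 100 40 xz -0.94 [  72.   49. -176.]
-10 100 40 xz 0.94 [72. 49.  4.]
-10 100 60 xz -0.94 [  72.   68. -183.]
-10 100 60 xz 0.94 [72. 68. -3.]
-10 100 80 xz -0.94 [  70.   87. -189.]
-10 100 80 xz 0.94 [70. 87. -9.]
-10 125 40 xz -0.94 [  95.   46. -210.]
-10 125 40 xz 0.94 [ 95.  46. -30.]
-10 125 60 xz -0.94 [  84.   63. -210.]
-10 125 60 xz 0.94 [ 84.  63. -30.]
-10 125 80 xz -0.94 [  73.   79. -213.]
-10 125 80 xz 0.94 [ 73.  79. -33.]
10 100 40 xz -0.94 [  67.   31. -165.]
10 100 40 xz 0.94 [67. 31. 15.]
10 100 60 xz -0.94 [  72.   49. -176.]
10 100 60 xz 0.94 [72. 49.  4.]
10 100 80 xz -0.94 [  72.   68. -183.]
10 100 80 xz 0.94 [72. 68. -3.]
10 125 40 xz -0.94 [ 112.   30. -216.]
10 125 40 xz 0.94 [112.  30. -36.]
10 125 60 xz -0.94 [  95.   46. -210.]
10 125 60 xz 0.94 [ 95.  46. -30.]
10 125 80 xz -0.94 [  84.   63. -210.]
10 125 80 xz 0.94 [ 84.  63. -30.]
25 100 40 xz -0.94 [  54.   18. -148.]
25 100 40 xz 0.94 [54. 18. 32.]
25 100 60 xz -0.94 [  69.   35. -169.]
25 100 60 xz 0.94 [69. 35. 11.]
25 100 80 xz -0.94 [  72.   54. -178.]
25 100 80 xz 0.94 [72. 54.  2.]
25 125 40 xz -0.94 [ 135.   20. -232.]
25 125 40 xz 0.94 [135.  20. -52.]
25 125 60 xz -0.94 [ 107.   34. -213.]
25 125 60 xz 0.94 [107.  34. -33.]
25 125 80 xz -0.94 [  92.   50. -209.]
25 125 80 xz 0.94 [ 92.  50. -29.]
```

```bash
cat >> h.py <<'E'
def horiz(az,tilt):
    """tool z at azimuth az, tilt below horizontal, tool x up"""
    a,t=np.radians([az,tilt]); z=np.array([np.cos(t)*np.cos(a),np.cos(t)*np.sin(a),-np.sin(t)])
    y=np.cross(z,[0,0,1.]);y/=np.linalg.norm(y); return np.c_[np.cross(y,z),y,z]
G=np.array([.4857,.3135,.115]); RG=horiz(65,20)
E
python3 - <<'E'
from h import *
p=G-.1*RG[:,2]; p[2]=.35
go(p,RG)
R0=np.array(env.observe()["tool_rot"]); print((RG-0)[:,0],RG[:,1],p)
E
```

```text
t 2.48 from [0.4101 0.0707 0.3533] ROW [  3.67 -15.75   0.33  39.27  62.05 -56.11] |d| 16.2 |w| 92.4
[0.14454396 0.30997552 0.93969262] [ 0.90630779 -0.42261826  0.        ] [0.44598687 0.22833493 0.35      ]
```

jog_arm:
  targets:
    - [3.7, -15.7, 0, 39.3, 62, -56.1]
    - [3.7, -15.7, 0, 39.3, 62, -56.1]
    - [3.7, -15.7, 0, 39.3, 62, -56.1]
    - [3.7, -15.7, 0, 39.3, 62, -56.1]
    - [3.7, -15.7, 0, 39.3, 62, -56.1]
    - [3.7, -15.7, 0, 39.3, 62, -56.1]
    - [3.7, -15.7, 0, 39.3, 62, -56.1]
    - [3.7, -15.7, 0, 39.3, 62, -56.1]

```text
time_s: 3.15
position: [0.4471, 0.2241, 0.3537]
tool_rot: [[0.633, 0.633, 0.446], [0.378, -0.755, 0.535], [0.675, -0.17, -0.717]]
ft_force: [-0.3, -0.3, 0.3]
grip_width: 0.0857
gripper_force: 0.0
```

```bash
python3 - <<'E'
from h import *
p=G-.1*RG[:,2]; p[2]=.35
go(p,RG); print(np.round(env.observe()["q"],1))
E
```

```text
t 3.15 from [0.4471 0.2241 0.3537] ROW [ -0.16  -0.33   0.45  15.67  24.09 -21.97] |d| 0.6 |w| 36.2
[-5.5 -2.1 96.3 40.  63.6 37.3]
```

jog_arm:
  targets:
    - [0, 0, 0, 15.3, 23.6, -21.6]
    - [0, 0, 0, 15.3, 23.6, -21.6]
    - [0, 0, 0, 15.3, 23.6, -21.6]
    - [0, 0, 0, 15.3, 23.6, -21.6]
    - [0, 0, 0, 15.3, 23.6, -21.6]
    - [0, 0, 0, 15.3, 23.6, -21.6]
    - [0, 0, 0, 15.3, 23.6, -21.6]

```text
time_s: 3.73
position: [0.4481, 0.2232, 0.3522]
tool_rot: [[0.162, 0.901, 0.402], [0.314, -0.434, 0.845], [0.935, -0.011, -0.354]]
ft_force: [0.6, 1.0, -0.0]
grip_width: 0.0852
gripper_force: 0.0
```

```bash
python3 - <<'E'
from h import *
go(G-.1*RG[:,2],RG); print(np.round(env.observe()["q"],1))
E
```

```text
t 3.73 from [0.4481 0.2232 0.3522] ROW [-18.86  -0.2    7.53   0.44   0.7   -0.81] |d| 20.3 |w| 1.2
[-19.    3.6 107.6  72.6  76.9 -17.3]
```

jog_arm:
  targets:
    - [-18.9, -0.2, 7.5, 0.4, 0.7, -0.8]
    - [-18.9, -0.2, 7.5, 0.4, 0.7, -0.8]
    - [-18.9, -0.2, 7.5, 0.4, 0.7, -0.8]
    - [-18.9, -0.2, 7.5, 0.4, 0.7, -0.8]
    - [-18.9, -0.2, 7.5, 0.4, 0.7, -0.8]
    - [-18.9, -0.2, 7.5, 0.4, 0.7, -0.8]
    - [-18.9, -0.2, 7.5, 0.4, 0.7, -0.8]
    - [-18.9, -0.2, 7.5, 0.4, 0.7, -0.8]

```text
time_s: 4.4
position: [0.4456, 0.2297, 0.152]
tool_rot: [[0.14, 0.907, 0.396], [0.312, -0.42, 0.852], [0.94, 0.004, -0.342]]
ft_force: [-1.8, -0.2, 1.3]
grip_width: 0.0852
gripper_force: 0.0
```

```bash
python3 - <<'E'
from h import *
im=env.get_image("wrist"); save(im,"w2.png")
r=env.regions_of("wrist","tube")
if r:
    p=cloud(im,r[0]["pixels"]); q=p[(p[:,2]>.1)&(p[:,2]<.14)]; print(r[0]["score"],r[0]["point"],np.percentile(p,[2,50,98],axis=0).round(4))
    z=RG[:,2]*[1,1,0]; z/=np.linalg.norm(z); l=q@z; v=q@RG[:,1]; print("near face+r:",np.percentile(l,3)+.02,"G",G@z,"lateral",np.percentile(v,[2,98]),G@RG[:,1])
print(np.round(env.observe()["q"],1)); go(G+.021*RG[:,2],RG)
E
```

```text
0.95 [229.5, 280.7] [[0.4653 0.2934 0.0027]
 [0.4783 0.2983 0.1084]
 [0.5014 0.3294 0.1517]]
near face+r: 0.4887987152331676 G 0.4893931809634475 lateral [0.28876006 0.32576434] 0.30770286710799166
[-18.3  28.8 124.8  86.7  69.2 -62.3]
t 4.5 from [0.4454 0.2298 0.1527] ROW [-0.37  0.12 12.11 -0.02 -0.03  0.44] |d| 12.1 |w| 0.4
```

View pics/w2.png

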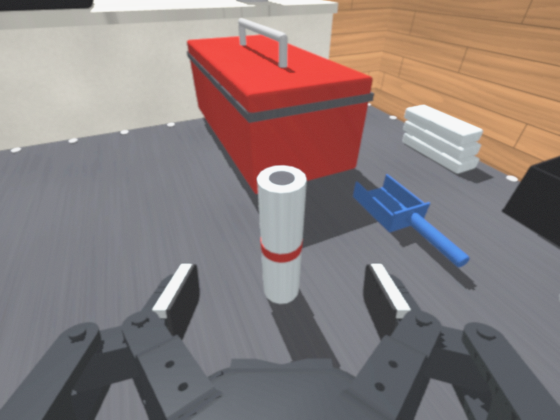

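The picture shows the tube (column 282) centred between the open fingers and the scoop clear to the right. I'll advance and close.

jog_arm:
  targets:
    - [-0.4, 0.1, 4, 0, 0, 0.4]
    - [-0.4, 0.1, 8, 0, 0, 0.4]
    - [-0.4, 0.1, 10, 0, 0, 0.4]
    - [-0.4, 0.1, 12.1, 0, 0, 0.4]
    - [-0.4, 0.1, 12.1, 0, 0, 0.4]
    - [-0.4, 0.1, 12.1, 0, 0, 0.4]
    - [-0.4, 0.1, 12.1, 0, 0, 0.4]

```text
time_s: 5.08
position: [0.4931, 0.3313, 0.1069]
tool_rot: [[0.146, 0.907, 0.396], [0.308, -0.422, 0.853], [0.94, -0.002, -0.341]]
ft_force: [-0.2, -1.0, -0.1]
grip_width: 0.0853
gripper_force: 0.0
```

jog_arm:
  targets:
    - [0, 0, 0, 0, 0, 0]
    - [0, 0, 0, 0, 0, 0]
    - [0, 0, 0, 0, 0, 0]
    - [0, 0, 0, 0, 0, 0]
    - [0, 0, 0, 0, 0, 0]
    - [0, 0, 0, 0, 0, 0]
    - [0, 0, 0, 0, 0, 0]
    - [0, 0, 0, 0, 0, 0]
  hand: 0
  newtons: 70

```text
time_s: 5.75
position: [0.4934, 0.3314, 0.1053]
tool_rot: [[0.148, 0.906, 0.396], [0.307, -0.422, 0.853], [0.94, -0.005, -0.341]]
ft_force: [-0.1, -2.7, 4.6]
grip_width: 0.0382
gripper_force: 69.6
```

```bash
cat > tube.py <<'E'
from h import *
import sys
s=env.observe(); T=np.array(s["tool_rot"]); P=np.array(s["position"])
np.savez("rel.npz",m=T.T@(np.array([.4857,.3135,.075])-P),u=T.T@[0,0,1.])
E
python3 tube.py; cat >> h.py <<'E'
C=np.array([.4948,.1131,.0433])
def tubepose(dz):
    r=np.load("rel.npz"); u=r["u"]; a=np.radians(169.6); d=np.array([np.cos(a),np.sin(a),0]); z0=np.array([0,0,1.])
    yt=np.array([0,1.,0]); yt=yt-u*(u@yt); yt/=np.linalg.norm(yt)
    yf=np.cross([0,0,-1.],d)   # tool x ~ d, z down -> y
    A=np.c_[u,yt,np.cross(u,yt)]; B=np.c_[d,yf,np.cross(d,yf)]; R=B@A.T
    return C+[0,0,dz]-R@r["m"],R
E
python3 - <<'E'
from h import *
p,R=tubepose(.15); print(p,R.round(3)); go(p,R); q=env.observe(); go(np.array(q["position"])+[0,0,.12])
E
```

```text
[0.46490756 0.11802581 0.17380553] [[-0.924  0.185  0.335]
 [ 0.174  0.983 -0.063]
 [-0.341  0.    -0.94 ]]
t 5.75 from [0.4934 0.3314 0.1053] ROW [  -0.54    6.4   -21.66   47.56  -62.13 -102.25] |d| 22.6 |w| 128.8
t 5.75 from [0.4934 0.3314 0.1053] ROW [11.28 -0.06 -4.09  0.    0.    0.  ] |d| 12.0 |w| 0.0
```

jog_arm:
  targets:
    - [4, 0, -1.4, 0, 0, 0]
    - [8, 0, -2.8, 0, 0, 0]
    - [12, 0, -4.2, 0, 0, 0]
    - [18, 0, -6.3, 0, 0, 0]
    - [18, 0, -6.3, 0, 0, 0]
    - [18, 0, -6.3, 0, 0, 0]
    - [18, 0, -6.3, 0, 0, 0]

```text
time_s: 6.33
position: [0.4946, 0.3332, 0.2952]
tool_rot: [[0.148, 0.907, 0.395], [0.31, -0.422, 0.852], [0.939, -0.004, -0.343]]
ft_force: [-0.1, -1.3, -4.9]
grip_width: 0.0385
gripper_force: 71.2
```

```bash
python3 - <<'E'
from h import *
p,R=tubepose(.2); print(p); go(p,R)
E
```

```text
[0.46490756 0.11802581 0.22380553]
t 6.33 from [0.4946 0.3332 0.2952] ROW [ -13.81    6.42  -17.05   47.46  -62.03 -102.23] |d| 22.9 |w| 128.6
```

jog_arm:
  targets:
    - [-4.8, 6.4, -20.4, 47.5, -62, -102.2]
    - [-4.8, 6.4, -20.4, 47.5, -62, -102.2]
    - [-4.8, 6.4, -20.4, 47.5, -62, -102.2]
    - [-4.8, 6.4, -20.4, 47.5, -62, -102.2]
    - [-4.8, 6.4, -20.4, 47.5, -62, -102.2]
    - [-4.8, 6.4, -20.4, 47.5, -62, -102.2]
    - [-4.8, 6.4, -20.4, 47.5, -62, -102.2]
    - [-4.8, 6.4, -20.4, 47.5, -62, -102.2]

```text
time_s: 7.0
position: [0.4656, 0.116, 0.3174]
tool_rot: [[-0.484, 0.867, 0.122], [0.733, 0.325, 0.597], [0.478, 0.378, -0.793]]
ft_force: [-0.0, 1.2, -2.9]
grip_width: 0.0386
gripper_force: 72.6
```

```bash
python3 - <<'E'
from h import *
p,R=tubepose(.3); print(p,np.round(env.observe()["q"],1)); go(p,R)
E
```

```text
[0.46490756 0.11802581 0.32380553] [-20.6   8.8  87.3  37.   90.7 -49.2]
t 7.0 from [0.4656 0.116  0.3174] ROW [  0.49   0.24  -0.4   26.16 -34.63 -56.63] |d| 0.7 |w| 71.3
```

jog_arm:
  targets:
    - [0, 0, 0, 26.2, -34.6, -56.6]
    - [0, 0, 0, 26.2, -34.6, -56.6]
    - [0, 0, 0, 26.2, -34.6, -56.6]
    - [0, 0, 0, 26.2, -34.6, -56.6]
    - [0, 0, 0, 26.2, -34.6, -56.6]
    - [0, 0, 0, 26.2, -34.6, -56.6]
    - [0, 0, 0, 26.2, -34.6, -56.6]
    - [0, 0, 0, 26.2, -34.6, -56.6]

```text
time_s: 7.67
position: [0.4649, 0.1178, 0.3167]
tool_rot: [[-0.91, 0.335, 0.246], [0.358, 0.932, 0.054], [-0.211, 0.137, -0.968]]
ft_force: [0.3, -0.1, -3.0]
grip_width: 0.0385
gripper_force: 72.5
```

```bash
python3 - <<'E'
from h import *
p,R=tubepose(.1); print(p,np.round(env.observe()["q"],1)); go(p,R)
E
```

```text
[0.46490756 0.11802581 0.12380553] [ -2.    4.9  84.5   3.7  76.5 -71.8]
t 7.67 from [0.4649 0.1178 0.3167] ROW [  4.08  -2.63  18.67   5.06  -6.98 -10.9 ] |d| 19.3 |w| 13.9
```

jog_arm:
  targets:
    - [0, 0, 0, 5, -7, -10.9]
    - [0, 0, 0, 5, -7, -10.9]
    - [4.1, -2.6, 18.7, 5, -7, -10.9]
    - [4.1, -2.6, 18.7, 5, -7, -10.9]
    - [4.1, -2.6, 18.7, 5, -7, -10.9]
    - [4.1, -2.6, 18.7, 5, -7, -10.9]
    - [4.1, -2.6, 18.7, 5, -7, -10.9]
    - [4.1, -2.6, 18.7, 5, -7, -10.9]

```text
time_s: 8.33
position: [0.4616, 0.1186, 0.1189]
tool_rot: [[-0.927, 0.19, 0.323], [0.18, 0.982, -0.061], [-0.329, 0.001, -0.944]]
ft_force: [0.3, 0.4, -3.7]
grip_width: 0.0382
gripper_force: 72.2
```

```bash
python3 - <<'E'
from h import *
print(np.round(env.observe()["q"],1))
for cam in("side","top"):
    im=env.get_image(cam); r=env.regions_of(cam,"tube"); save(im,cam+"3.png")
    if not r: print(cam,"none"); continue
    p=cloud(im,r[0]["pixels"]); print(cam,r[0]["score"],len(p),np.percentile(p,[2,50,98],axis=0).round(4))
im1=cv2.imread("pics/side3.png")[130:280,150:350]; cv2.imwrite("pics/side3c.png",cv2.resize(im1,(800,600),interpolation=2))
p,R=tubepose(0.015); go(p,R)
E
```

```text
[  2.5  16.5 107.9  -7.2  37.1 -71.5]
side 0.62 473 [[0.4182 0.0812 0.0011]
 [0.5021 0.0971 0.1449]
 [0.5588 0.3566 0.159 ]]
top 0.94 970 [[0.4511 0.0842 0.1476]
 [0.5077 0.1068 0.1607]
 [0.5637 0.1317 0.1673]]
t 8.53 from [0.4671 0.1189 0.1277] ROW [ 3.27 -0.17  8.26  0.2   0.35 -0.4 ] |d| 8.9 |w| 0.6
```

View pics/side3c.png

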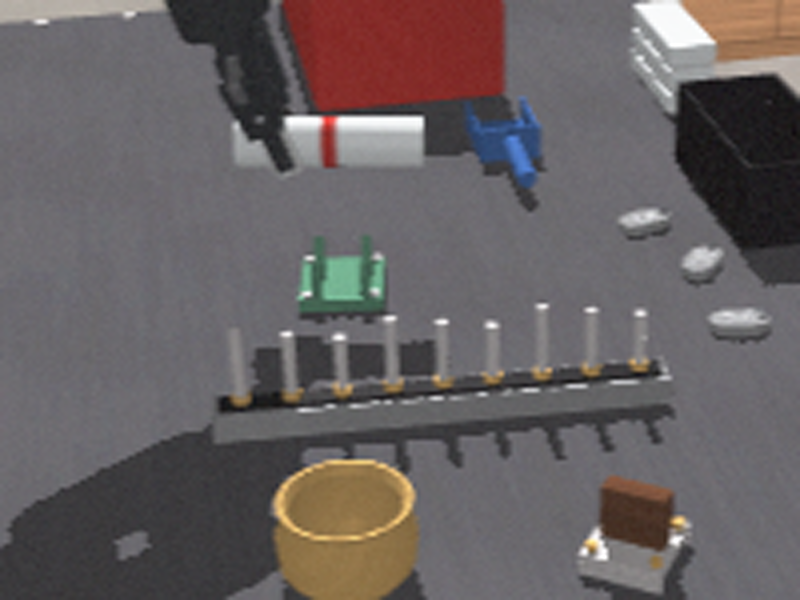

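The tube hangs level above the cradle, its red band at (330,140) in the crop, roughly over the V plates at (345,260). I'll lower it and measure closer.

jog_arm:
  targets:
    - [1.6, -0.1, 4.1, 0.2, 0.3, -0.4]
    - [2.9, -0.2, 7.3, 0.2, 0.3, -0.4]
    - [2.9, -0.2, 7.3, 0.2, 0.3, -0.4]
    - [2.9, -0.2, 7.3, 0.2, 0.3, -0.4]
    - [2.9, -0.2, 7.3, 0.2, 0.3, -0.4]

```text
time_s: 8.95
position: [0.4658, 0.1177, 0.0506]
tool_rot: [[-0.922, 0.185, 0.339], [0.174, 0.983, -0.063], [-0.345, 0.0, -0.939]]
ft_force: [0.0, -0.2, -3.1]
grip_width: 0.0383
gripper_force: 72.2
```

```bash
cat > fit.py <<'E'
from h import *
from scipy.optimize import least_squares
def fit(cams=("top","side","wrist")):
    out=[]
    for cam in cams:
        im=env.get_image(cam); r=env.regions_of(cam,"tube")
        if not r: continue
        p=cloud(im,r[0]["pixels"]); p=p[np.linalg.norm(p-np.median(p,0),axis=1)<.1]
        m0=np.median(p,0)-[0,0,.012]
        def res(v):  # axis through (m0.x, v0, v1), slopes v2,v3
            d=np.array([1,v[2],v[3]]);d/=np.linalg.norm(d); o=np.array([m0[0],v[0],v[1]])
            q=p-o; return np.linalg.norm(q-np.outer(q@d,d),axis=1)-.02
        s=least_squares(res,[m0[1],m0[2],-.18,0],loss="soft_l1",f_scale=.002); v=s.x
        d=np.array([1,v[2],v[3]]);d/=np.linalg.norm(d);o=np.array([m0[0],v[0],v[1]]); t=(p-o)@d
        inl=abs(res(v))<.003; e=np.percentile(t[inl],[.5,99.5])
        f=im["frame"].astype(int); red=(f[...,0]>f[...,1]+60)&(f[...,0]>f[...,2]+60)&r[0]["pixels"]
        b=cloud(im,red); mid=o+d*np.median((b-o)@d) if len(b)>5 else None
        print(cam,r[0]["score"].__round__(2),len(p),inl.mean().round(2),"az",np.degrees(np.arctan(v[2])).round(2),"pitch",np.degrees(np.arcsin(d[2])).round(2),"ends",(o+d*e[0]).round(4),(o+d*e[1]).round(4),"band mid",mid)
E
python3 - <<'E'
from fit import *
s=env.observe(); T=np.array(s["tool_rot"]); r=np.load("rel.npz")
print("pred mid",T@r["m"]+s["position"],"axis",T@r["u"]); fit()
p,R=tubepose(0.001); go(p,R)
E
```

```text
pred mid [0.4955766  0.11278169 0.07023621] axis [-0.98352214  0.18074569 -0.0038992 ]
top 0.71 915 0.84 az -10.63 pitch -0.43 ends [0.4469 0.1203 0.0697] [0.5665 0.0979 0.0688] band mid [0.4936497  0.11153869 0.06935172]
side 0.57 363 0.75 az -10.58 pitch 0.14 ends [0.4259 0.1262 0.0702] [0.5664 0.1    0.0705] band mid [0.49284664 0.11368336 0.07031398]
wrist 0.62 12313 0.69 az -10.72 pitch 0.89 ends [0.4209 0.1256 0.0689] [0.5077 0.1092 0.0702] band mid [0.49366167 0.11187424 0.0700179 ]
t 9.25 from [0.4648 0.1177 0.0494] ROW [ 0.84  0.04  2.31  0.01  0.13 -0.02] |d| 2.5 |w| 0.1
```

jog_arm:
  targets:
    - [0.3, 0, 0.8, 0, 0, 0]
    - [0.6, 0, 1.6, 0, 0, 0]
    - [0.8, 0, 2.2, 0, 0, 0]
    - [0.85, 0, 2.35, 0, 0, 0]
    - [0.85, 0, 2.35, 0, 0, 0]

```text
time_s: 9.67
position: [0.4623, 0.1182, 0.0233]
tool_rot: [[-0.925, 0.184, 0.333], [0.173, 0.983, -0.063], [-0.339, -0.001, -0.941]]
ft_force: [-10.0, 7.5, 4.7]
grip_width: 0.0381
gripper_force: 81.3
```

jog_arm:
  targets:
    - [0.02, 0, 0.06, 0, 0, 0]
    - [0.03, 0, 0.1, 0, 0, 0]
    - [0.03, 0, 0.1, 0, 0, 0]

```text
time_s: 9.92
position: [0.4623, 0.1183, 0.0231]
tool_rot: [[-0.924, 0.184, 0.334], [0.173, 0.983, -0.063], [-0.34, -0.001, -0.94]]
ft_force: [-16.3, 8.0, 18.3]
grip_width: 0.0382
gripper_force: 83.0
```

jog_arm:
  targets:
    - [0, 0, 0, 0, 0, 0]
    - [0, 0, 0, 0, 0, 0]
    - [0, 0, 0, 0, 0, 0]
    - [0, 0, 0, 0, 0, 0]
    - [0, 0, 0, 0, 0, 0]
  hand: 0.75
  newtons: 40

```text
time_s: 10.33
position: [0.4651, 0.1176, 0.0226]
tool_rot: [[-0.923, 0.186, 0.337], [0.174, 0.983, -0.063], [-0.343, 0.0, -0.939]]
ft_force: [-0.4, -0.3, 1.0]
grip_width: 0.0644
gripper_force: 0.0
```

jog_arm:
  targets:
    - [0, 0, -2, 0, 0, 0]
    - [0, 0, -4, 0, 0, 0]
    - [0, 0, -8, 0, 0, 0]
    - [0, 0, -12, 0, 0, 0]
    - [0, 0, -16, 0, 0, 0]
    - [0, 0, -20, 0, 0, 0]
    - [0, 0, -22, 0, 0, 0]
    - [0, 0, -22, 0, 0, 0]

```text
time_s: 11.0
position: [0.3912, 0.132, 0.2336]
tool_rot: [[-0.921, 0.185, 0.344], [0.174, 0.983, -0.062], [-0.35, 0.002, -0.937]]
ft_force: [0.6, 0.8, 0.1]
grip_width: 0.0639
gripper_force: 0.0
```

```bash
python3 - <<'E'
from fit import *
fit()
go([.45,-.02,.3],down(180)); print(np.round(env.observe()["q"],1))
E
```

```text
top 0.68 200 0.72 az 16.77 pitch 0.5 ends [ 0.7494  0.158  -0.0087] [ 0.7942  0.1715 -0.0083] band mid None
side 0.96 485 0.73 az -10.22 pitch -0.54 ends [0.42   0.1268 0.0451] [0.5619 0.1012 0.0437] band mid [0.49093911 0.11402893 0.0443936 ]
wrist 0.88 3400 0.89 az -10.52 pitch 0.11 ends [0.4192 0.1259 0.0434] [0.5643 0.099  0.0437] band mid [0.49335068 0.11212702 0.04351645]
t 11.3 from [0.3905 0.1314 0.2276] ROW [-10.6  -13.78  -3.87  -1.91  19.73 -10.6 ] |d| 17.8 |w| 22.5
[  5.6   1.1 105.2  -6.7  54.9 -70.7]
```

```bash
python3 - <<'E'
from h import *
go([.53,-.29,.36],down(180))
E
```

```text
t 11.3 from [0.3905 0.1314 0.2276] ROW [-24.74 -38.83  -5.13  -1.91  19.73 -10.6 ] |d| 46.3 |w| 22.5
```

jog_arm:
  targets:
    - [-2, -2, -12, 0, 0, 0]
    - [-4, -6, -12, 0, 5, -3]
    - [-24.7, -38.8, -5.1, -1.9, 19.7, -10.6]
    - [-24.7, -38.8, -5.1, -1.9, 19.7, -10.6]
    - [-24.7, -38.8, -5.1, -1.9, 19.7, -10.6]
    - [-24.7, -38.8, -5.1, -1.9, 19.7, -10.6]
    - [-24.7, -38.8, -5.1, -1.9, 19.7, -10.6]
    - [-24.7, -38.8, -5.1, -1.9, 19.7, -10.6]
  hand: 1

```text
time_s: 11.97
position: [0.4671, -0.1247, 0.3345]
tool_rot: [[-1.0, 0.001, 0.001], [0.001, 1.0, 0.001], [-0.001, 0.001, -1.0]]
ft_force: [0.6, 0.7, 0.3]
grip_width: 0.0854
gripper_force: 0.0
```

```bash
python3 - <<'E'
from h import *
go([.53,-.29,.36],down(180)); print(np.round(env.observe()["q"],1))
E
```

```text
t 11.97 from [ 0.4671 -0.1247  0.3345] ROW [ -6.3  -16.53  -2.56   0.08   0.06  -0.03] |d| 17.9 |w| 0.1
[-2.91e+01  1.17e+01  7.20e+01  1.00e-01  9.63e+01 -1.19e+02]
```

jog_arm:
  targets:
    - [-6.3, -16.5, -2.5, 0, 0, 0]
    - [-6.3, -16.5, -2.5, 0, 0, 0]
    - [-6.3, -16.5, -2.5, 0, 0, 0]
    - [-6.3, -16.5, -2.5, 0, 0, 0]
    - [-6.3, -16.5, -2.5, 0, 0, 0]
    - [-6.3, -16.5, -2.5, 0, 0, 0]

```text
time_s: 12.47
position: [0.5301, -0.2905, 0.3579]
tool_rot: [[-1.0, 0.003, 0.0], [0.003, 1.0, 0.002], [-0.0, 0.002, -1.0]]
ft_force: [0.2, 1.2, -0.5]
grip_width: 0.0852
gripper_force: 0.0
```

```bash
cat > sad.py <<'E'
from h import *
im=env.get_image("wrist"); save(im,"sad%d.png"%(env.observe()["time_s"]*100))
np.set_printoptions(suppress=True,precision=4)
r=env.regions_of("wrist","saddle"); print(r[0]["score"],r[0]["point"])
p=cloud(im,cv2.dilate(r[0]["pixels"].astype(np.uint8),np.ones((9,9)))>0)
for lo,hi in((.011,.022),(.05,.065)):
    q=p[(p[:,2]>lo)&(p[:,2]<hi)]; print(lo,len(q),np.median(q,0),cv2.minAreaRect((q[:,:2]*1000).astype(np.float32)))
print(env.observe()["position"],np.round(env.observe()["q"],1))
E
python3 sad.py; ls pics
```

```text
0.93 [211.6, 277.7]
0.011 637 [ 0.6237 -0.2969  0.0166] ((630.2819213867188, -293.55181884765625), (60.1843376159668, 55.95664596557617), 53.50971984863281)
0.05 288 [ 0.6285 -0.2934  0.0563] ((629.8417358398438, -293.66302490234375), (17.835956573486328, 45.21476364135742), 53.19243621826172)
[ 0.5295 -0.2871  0.3594] [ -39.8   24.8   49.     0.1  106.2 -129.7]
both.png
sad1251.png
side0.png
side3.png
side3c.png
top0.png
top3.png
w1.png
w2.png
```

```bash
python3 - <<'E'
from h import *
go([.630,-.2936,.16],down(143.3))
E
```

```text
t 12.57 from [ 0.5295 -0.2871  0.3594] ROW [-10.02  -0.69  19.95   0.13   0.04  36.69] |d| 22.3 |w| 36.7
```

View pics/sad1251.png

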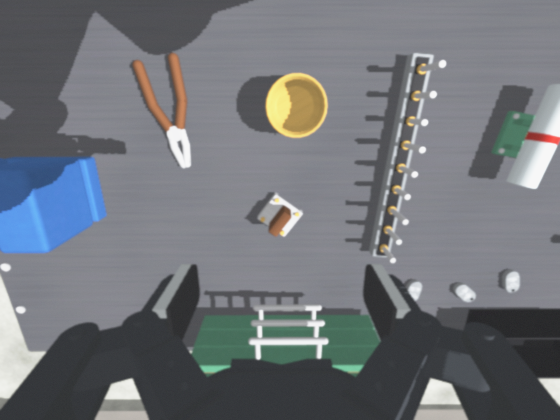

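The picture shows the saddle at (280,215), its handle oriented as fitted, and the tube in the cradle at upper right. Descending to a hover.

jog_arm:
  targets:
    - [-10, -0.7, 20, 0, 0, 36.7]
    - [-10, -0.7, 20, 0, 0, 36.7]
    - [-10, -0.7, 20, 0, 0, 36.7]
    - [-10, -0.7, 20, 0, 0, 36.7]
    - [-10, -0.7, 20, 0, 0, 36.7]
    - [-10, -0.7, 20, 0, 0, 36.7]
    - [-10, -0.7, 20, 0, 0, 36.7]
    - [-10, -0.7, 20, 0, 0, 36.7]

```text
time_s: 13.23
position: [0.6301, -0.2933, 0.1626]
tool_rot: [[-0.805, 0.594, 0.004], [0.594, 0.805, -0.0], [-0.003, 0.002, -1.0]]
ft_force: [-0.6, 0.3, 1.1]
grip_width: 0.0855
gripper_force: 0.0
```

```bash
python3 sad.py; python3 - <<'E'
from h import *
go([.630,-.2936,.024],down(143.3))
E
```

```text
0.62 [193.2, 280.8]
0.011 2080 [ 0.6276 -0.2899  0.0167] ((630.2593383789062, -293.00872802734375), (60.06589126586914, 55.546630859375), 53.6019401550293)
0.05 930 [ 0.6289 -0.2921  0.0564] ((630.0263671875, -293.20703125), (17.289554595947266, 45.27581787109375), 54.14640808105469)
[ 0.6303 -0.2942  0.1647] [-34.8  39.2  54.2   0.1  86.1 -88.3]
t 13.33 from [ 0.6303 -0.2942  0.1647] ROW [ 0.16  0.   14.07  0.12  0.42  0.16] |d| 14.1 |w| 0.5
```

jog_arm:
  targets:
    - [0, 0, 4, 0, 0, 0]
    - [0, 0, 8, 0, 0, 0]
    - [0, 0, 11, 0, 0, 0]
    - [0, 0, 13, 0, 0, 0]
    - [0, 0, 13.9, 0, 0, 0]
    - [0, 0, 13.9, 0, 0, 0]
    - [0, 0, 13.9, 0, 0, 0]

```text
time_s: 13.92
position: [0.6313, -0.2947, 0.0248]
tool_rot: [[-0.802, 0.597, 0.006], [0.597, 0.802, -0.002], [-0.006, 0.002, -1.0]]
ft_force: [-0.0, -0.4, 0.5]
grip_width: 0.0856
gripper_force: 0.0
```

jog_arm:
  targets:
    - [0, 0, 0, 0, 0, 0]
    - [0, 0, 0, 0, 0, 0]
    - [0, 0, 0, 0, 0, 0]
    - [0, 0, 0, 0, 0, 0]
    - [0, 0, 0, 0, 0, 0]
    - [0, 0, 0, 0, 0, 0]
    - [0, 0, 0, 0, 0, 0]
    - [0, 0, 0, 0, 0, 0]
  hand: 0
  newtons: 70

```text
time_s: 14.58
position: [0.6307, -0.294, 0.0227]
tool_rot: [[-0.802, 0.597, 0.004], [0.597, 0.802, -0.0], [-0.003, 0.002, -1.0]]
ft_force: [-0.0, 0.7, 3.3]
grip_width: 0.017
gripper_force: 68.9
```

```bash
python3 - <<'E'
from h import *
s=env.observe(); P=np.array(s["position"]); print(s["gripper_force"],s["grip_width"],P,np.array(s["tool_rot"]).round(4))
E
```

```text
68.85865330696106 0.017004204703185886 [ 0.63074043 -0.29401213  0.02271931] [[-8.021e-01  5.972e-01  3.800e-03]
 [ 5.972e-01  8.021e-01 -4.000e-04]
 [-3.300e-03  1.900e-03 -1.000e+00]]
```

jog_arm:
  targets:
    - [0, 0, -3, 0, 0, 0]
    - [0, 0, -6, 0, 0, 0]
    - [0, 0, -10, 0, 0, 0]
    - [0, 0, -14, 0, 0, 0]
    - [0, 0, -18, 0, 0, 0]
    - [0, 0, -20, 0, 0, 0]
    - [0, 0, -20, 0, 0, 0]
    - [0, 0, -20, 0, 0, 0]

```text
time_s: 15.25
position: [0.6298, -0.2938, 0.2218]
tool_rot: [[-0.802, 0.597, 0.003], [0.597, 0.802, 0.0], [-0.003, 0.002, -1.0]]
ft_force: [0.0, 0.3, -4.3]
grip_width: 0.0172
gripper_force: 69.1
```

```bash
python3 - <<'E'
from h import *
s=env.observe(); print(s["gripper_force"],s["ft_force"],s["wrist_torque"])
go([.493,.1124,.222],down(169.6))
E
```

```text
69.12094831466675 [ 0.02111706  0.3307081  -4.25657841] [-0.05481137  0.05337583  0.01115043]
t 15.25 from [ 0.6298 -0.2938  0.2218] ROW [ 35.24  24.41  -0.06   0.08   0.17 -26.27] |d| 42.9 |w| 26.3
```

jog_arm:
  targets:
    - [2, 1.4, 0, 0, 0, 0]
    - [5, 3.5, 0, 0, 0, -3]
    - [8, 5.5, 0, 0, 0, -6]
    - [11, 7.6, 0, 0, 0, -9]
    - [14, 9.7, 0, 0, 0, -12]
    - [17, 11.8, 0, 0, 0, -15]
    - [20, 13.9, 0, 0, 0, -18]
    - [23, 15.9, 0, 0, 0, -20]

```text
time_s: 15.92
position: [0.5385, -0.0272, 0.2191]
tool_rot: [[-0.959, 0.285, -0.002], [0.285, 0.959, 0.002], [0.002, 0.001, -1.0]]
ft_force: [1.5, -0.2, -2.2]
grip_width: 0.0173
gripper_force: 69.0
```

```bash
python3 - <<'E'
from h import *
go([.493,.1124,.222],down(169.6))
E
```

```text
t 15.92 from [ 0.5385 -0.0272  0.2191] ROW [ 8.33 12.08 -0.26  0.07 -0.13 -6.14] |d| 14.7 |w| 6.1
```

jog_arm:
  targets:
    - [2, 3, 0, 0, 0, -2]
    - [4, 6, 0, 0, 0, -4]
    - [6, 9, 0, 0, 0, -6]
    - [7.5, 11, 0, 0, 0, -6.1]
    - [7.5, 11, 0, 0, 0, -6.1]
    - [7.5, 11, 0, 0, 0, -6.1]

```text
time_s: 16.42
position: [0.4988, 0.0989, 0.2197]
tool_rot: [[-0.983, 0.181, -0.001], [0.181, 0.983, 0.0], [0.001, -0.0, -1.0]]
ft_force: [0.4, -0.3, -2.4]
grip_width: 0.017
gripper_force: 69.1
```

```bash
cat > sfit.py <<'E'
from h import *
for cam in("top","side"):
    im=env.get_image(cam)
    r=[x for x in env.regions_of(cam,"saddle") if x["score"]>.3]
    if r:
        p=cloud(im,r[0]["pixels"]); p=p[np.linalg.norm(p[:,:2]-[.493,.112],axis=1)<.06]
        print(cam,r[0]["score"],len(p),np.percentile(p,[2,50,98],axis=0).round(4).tolist() if len(p) else "")
    save(im,cam+"_s%d.png"%(env.observe()["time_s"]*100))
E
python3 sfit.py; python3 - <<'E'
from h import *
go([.493,.1124,.145],down(169.6))
E
```

```text
side 0.75 270 [[0.4688, 0.0631, 0.2002], [0.4968, 0.0822, 0.2154], [0.5249, 0.109, 0.2543]]
t 16.62 from [0.5002 0.097  0.2209] ROW [ 1.01  1.38  7.59  0.01  0.09 -0.26] |d| 7.8 |w| 0.3
```

jog_arm:
  targets:
    - [1, 1.4, 2, 0, 0, -0.2]
    - [1, 1.4, 4, 0, 0, -0.2]
    - [1, 1.4, 6, 0, 0, -0.2]
    - [1, 1.4, 7.5, 0, 0, -0.2]
    - [1, 1.4, 7.5, 0, 0, -0.2]
    - [1, 1.4, 7.5, 0, 0, -0.2]
    - [1, 1.4, 7.5, 0, 0, -0.2]

```text
time_s: 17.2
position: [0.4939, 0.113, 0.1477]
tool_rot: [[-0.983, 0.181, 0.005], [0.181, 0.983, 0.0], [-0.005, 0.001, -1.0]]
ft_force: [0.7, -0.6, -2.7]
grip_width: 0.017
gripper_force: 69.0
```

```bash
python3 sfit.py; python3 - <<'E'
from fit import *
fit(("side","wrist")); go([.493,.1124,.102],down(169.6))
E
```

```text
top 0.42 0 
side 0.7 223 [[0.4645, 0.0807, 0.1259], [0.4889, 0.098, 0.1431], [0.5162, 0.116, 0.1764]]
side 0.68 510 0.76 az -10.19 pitch -0.24 ends [0.4207 0.127  0.0446] [0.5623 0.1015 0.044 ] band mid [0.49115442 0.11429494 0.04433786]
wrist 0.67 4364 0.98 az -10.44 pitch 0.34 ends [0.42   0.1258 0.0434] [0.4922 0.1125 0.0439] band mid [0.48980201 0.11298617 0.04386195]
t 17.6 from [0.4932 0.1135 0.1471] ROW [ 0.02 -0.11  4.51  0.04  0.21  0.02] |d| 4.5 |w| 0.2
```

jog_arm:
  targets:
    - [0.1, -0.1, 1.5, 0, 0, 0]
    - [0.1, -0.1, 3, 0, 0, 0]
    - [0.1, -0.1, 4, 0, 0, 0]
    - [0.1, -0.1, 4.5, 0, 0, 0]
    - [0.1, -0.1, 4.5, 0, 0, 0]
    - [0.1, -0.1, 4.5, 0, 0, 0]
    - [0.1, -0.1, 4.5, 0, 0, 0]
    - [0.1, -0.1, 4.5, 0, 0, 0]

```text
time_s: 18.27
position: [0.4925, 0.1127, 0.1025]
tool_rot: [[-0.984, 0.18, 0.005], [0.18, 0.984, 0.0], [-0.005, 0.001, -1.0]]
ft_force: [-0.2, 0.2, -2.2]
grip_width: 0.0175
gripper_force: 69.2
```

```bash
python3 sfit.py; python3 - <<'E'
from fit import *
fit(("side",)); s=env.observe(); print(s["ft_force"],s["gripper_force"],np.max(np.abs(s["qvel"]))); go([.493,.1124,.101],down(169.6))
im=env.get_image("side")["frame"][130:250,170:330,::-1]; cv2.imwrite("pics/fin.png",cv2.resize(im,(800,600),interpolation=2))
E
```

```text
top 0.4 0 
side 0.67 232 [[0.4629, 0.0793, 0.0815], [0.4884, 0.0993, 0.0977], [0.5185, 0.1248, 0.1344]]
side 0.66 461 0.76 az -10.47 pitch -0.07 ends [0.4205 0.1267 0.0445] [0.5619 0.1006 0.0443] band mid [0.49096272 0.11369787 0.04439996]
[ 0.17424621 -0.1565296  -3.29876148] 69.21933889389038 0.12301405488683688
t 18.57 from [0.4922 0.1127 0.102 ] ROW [-0.09 -0.01  0.1   0.04  0.2   0.02] |d| 0.1 |w| 0.2
```

View pics/fin.png

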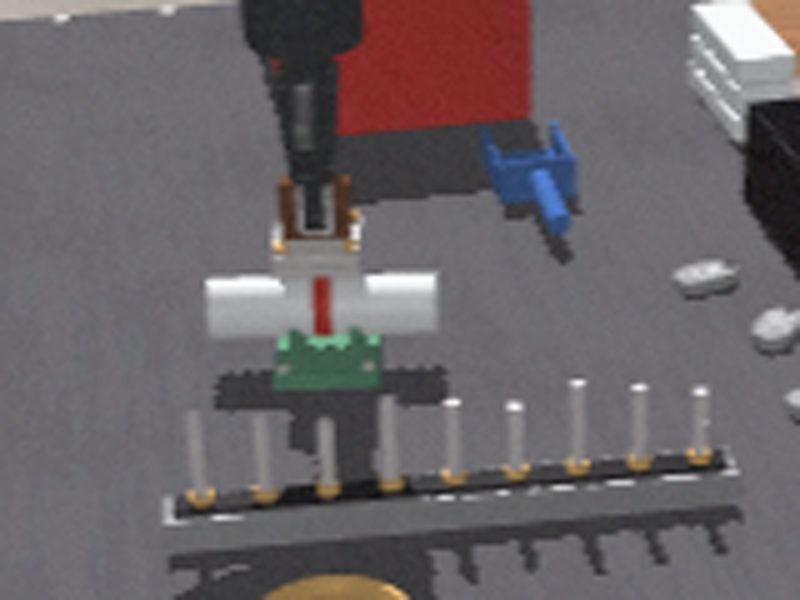

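The picture shows the saddle level over the red band at (320,300), clear of the tube, with handle and tube aligned. Handing in.

```bash
python3 -c "
from rig import env
print(env.close_job())"
```

```text
the job is handed in; nothing more can be done
None
```

Handed in at about 18.6 s of robot time: the tube lies in the V cradle, about 2 mm off its middle. The saddle is gripped level over it, in line with it and about 16 mm clear by measurement. The hand-in gave no verdict.

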